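# Scan the stopper canister and crack its stuck lid open

### The job

On the bottling bench, turn the steel stopper canister on its turntable, lid still shut, until its label squarely faces the scanner block and pause there a moment for the read. Then pull the lid straight up by its handle until the sticky seal lets go, without letting it fly up to its stops, and finish while still holding it: the lid steady in the grip about one centimetre open, the label still facing the scanner. Leave the bottle, the tape dispenser and the loose cap alone.

Things in the scene. Friction and masses are not known exactly. Their poses are not given: they have to be found in the camera images.
- station: fixed wooden jig board, 150 x 150 x 18 mm, with a dark steel turntable disc (radius 38, 12 mm thick) on it that carries the canister. Origin: centre of the board's underside, on the bench and on the turntable's upright axis. Its +x axis points from the turntable's axis to the scanner; z up. Its place and yaw vary.
- canister: upright steel canister, radius 45, height 85 mm, underside 30 mm above the bench, fast on the turntable: it only turns about its upright axis (0.07 N m of friction; stays where left), also by the lid's handle, as the lid turns with it. Starts 0.55 to 1.3 rad counter-clockwise (from above) of facing the scanner. Origin: centre of its underside; +x points out through the label's middle.
- label (a point): the middle of the canister's paper label with dark bars (55 mm high, about 58 mm wide round the side), 45 mm from the axis, 72 mm above the bench. A small dark lug, 16 mm wide, sticks out 15 mm from the canister's rim just above the label's middle and shows from above.
- lid: aluminium lid, radius 47, 12 mm thick, slides straight up on two guide pins, 22 mm from shut to the stops; turns with the canister. Shut, its underside (origin at its centre; axes as the canister's) is 115 mm above the bench. Seal and weight hold it down with 15 to 19 N when shut, 7 to 10 N at 10 mm, under 5 N at 18 mm: the pull fades as it rises and draws it shut if let go.
- handle (a point): grip point in the solid upright handle plate on the lid's middle, 36 mm above the lid's underside (151 mm above the bench when shut). Plate: 14 mm thick along the lid's x, 48 mm long along its y, 40 mm high, its top 52 mm above the lid's underside.
- pin (a point): top of the guide pin on the canister's +y side, 154 mm above the bench; the other pin is across the lid. Steel pins of radius 2.5, collars of radius 5 mm, 37 mm from the axis at y = +-37 mm of the canister, standing up through the lid.
- scanner: fixed grey scanner block, 50 deep x 66 wide x 91 mm high, with a dark window towards the canister; origin centre of its underside, 125 to 165 mm from the canister's axis; its window looks along its own -x, straight at the canister's axis.
- bottle: loose amber glass bottle, radius 38, height 290 mm, standing to the left of the work; bystander. Origin: centre of its underside.
- tape: loose white desk tape dispenser, 140 x 50 x 86 mm, to the right of the work; bystander. Origin: centre of its underside.
- cap: loose small plastic bottle cap, radius 16, height 26 mm, near the robot's left; bystander. Origin: centre of its underside.

How it is judged:
By the outcome, as a careful person would: the job done as asked, in the order asked, and still so for the second after the job is handed in, while the arm keeps its last pose, push and grip.
It also fails if it takes over 32 s, if anything falls off the work surface, if the arm or the gripper's body presses on something with over 40 N, if the wrist force passes 120 N, or if a joint passes its speed limit or range.

### The arm

A 7-joint arm with a two-finger parallel gripper is mounted at the origin on the work surface. World frame = base frame: x ahead of the robot, y to its left, z up, the work surface at z = 0. Lengths are in m, angles in degrees, forces in N, time in s.
With the tool pointing down it reaches from about 0.425 to 0.95 m from the base axis. Payload 4.7 kg.
Tool frame: the origin (TCP) lies between the finger pads; the fingertips stand 22 mm ahead of it and the grasp point (between the pads) lies 3 mm ahead of it; z points along the fingers, y is the line along which they close (so a half turn about z gives the same grasp; the last joint's range is limited). The gripper opens to 85 mm and grips with 20 to 120 N. Pads are 22 mm wide; open, the fingers measure 114 mm over their backs; the gripper's body (76 mm by 85 mm) begins 54 mm behind the grasp point. The pads swing forward as they close: fully open they stand 13 mm farther back than shut.
Start: joints at [-70.64, 26.849, -2.785, 87.806, 1.381, 65.374, -4.715], TCP at [0.242, 0.63, 0.253] pointing down, gripper open.
Joint ranges: [-148.3, 148.3], [-19.14, 114.17], [-79.39, 73.82], [5.75, 140.21], [-59.74, 239.74], [12.07, 113.84], [-152.46, 152.46]. Speed limits (degrees/s): [147.25, 147.25, 180, 180, 180, 180, 180].

### API

Orientations are given as a 3x3 rotation matrix whose columns are the frame's x, y, z axes.
In Python, from station import ctrl gives the robot as it stands.
- The arm moves only by the tool play_rows, never from a script. Its argument "targets" is a list of rows, each a list of 7 numbers: the closure, from 0 (fully open) to 1 (shut), then the shift along the tool's x, y, z in shares of 50 cm (1.0 is 50 cm), then the turn, a rotation vector about the tool's x, y, z in parts of the range, where 1.0 means 60 degrees. In form: [[fingers, dx, dy, dz, wx, wy, wz], ...]. A call has 1 to 12 rows; each row is the pose to reach, as a shift and turn from the pose commanded when the call began, along the tool's axes at that moment; what a row does not reach only later rows make up. A row lasts 1/8 s, in which the tool goes at most 62.5 mm and 10.7 degrees, less where a joint would pass 70% of its speed; a pose out of reach is approached as far as the arm can. No shift or turn number may pass 1 either way. A call with a gripper value outside its range is refused whole. The fingers move at their own pace and stop on an object; "force" is the grip in N (left out, the last holds). Time passes only in rows, so rows that repeat a pose let the fingers close. It gives the time, the measured TCP pose, the force, the opening and the grip force at its end, in the units of the state.
- ctrl.get_state(): the state, without advancing time (a new reading comes with each control period).
- ctrl.grab_frame(name): name is "side" or "top" or "wrist"; returns a dict with "color" (400x640x3 uint8, red, green, blue), "z_map" (400x640 float32, m along the optical axis (not along the pixel's ray), 0 where there is no reading), "intrinsics" (3x3 intrinsics, pixels), "world_from_camera" (4x4, takes a point from camera to world coordinates). Camera axes: x right, y up, looking along -z (the intrinsics and any distortion apply to the point x, -y, -z); pixel columns grow to the right and rows downward; lengths in m; the calibration is good to about 2 mm. A picture is of the moment at which its call begins.
- ctrl.hand_in(): hands the job in; it is judged then, once.
The state is a dict: "clock": time; "q": joint angles; "dq": joint speeds; "tau": joint torques, N m; "eef_pos": TCP position; "ee_rot": TCP orientation; "wrist_force": force on the tool from outside, world axes, zero at the start; "moment": the same for the moment, N m; "opening": finger opening in m; "grasp_force": force on a finger pad.
Only numpy, scipy, OpenCV 4.12 (cv2) and the standard library are available. Lean on these libraries where they do the work, as an engineer would, in place of code of your own. Each camera call takes 0.05 s, during which the arm holds its last target. There are 200 camera calls.

## Working session

There is one attempt and no reset: what is moved stays moved. The work goes in short steps, Python scripts to look and compute and a tool call to move; the robot and the scene stay as the last step left them, time stands still between calls to the robot, and variables do not carry over. Pictures are saved under pics/ and viewed, at most 10 in all, crops included, and the job is handed in when it is done.

Besides the shell and the picture viewer there is one more tool, called after "Request:" by a JSON object that holds its "api" and its "payload". play_rows: Moves the arm, as the interface text tells. Its arguments: {"type":"object","properties":{"targets":{"type":"array"},"force":{"type":"number"}},"required":["targets"]}

```bash
ls; mkdir -p pics; cat > h.py <<'E'
import numpy as np, cv2
from station import ctrl
def grab(n):
    f=ctrl.grab_frame(n); np.savez('%s.npz'%n,**f); return f
def load(n): return dict(np.load('%s.npz'%n))
def pts(f):
    K=f['intrinsics'];T=f['world_from_camera'];z=f['z_map'].astype(float)
    v,u=np.mgrid[:z.shape[0],:z.shape[1]]
    c=np.stack([(u-K[0,2])/K[0,0]*z,-(v-K[1,2])/K[1,1]*z,-z],-1)
    p=c@T[:3,:3].T+T[:3,3]; p[z==0]=np.nan; return p
def ray(f,u,v,h):
    K=f['intrinsics'];T=f['world_from_camera']
    d=T[:3,:3]@np.array([(u-K[0,2])/K[0,0],-(v-K[1,2])/K[1,1],-1]); o=T[:3,3]
    return o+d*(h-o[2])/d[2]
E
python3 - <<'E'
from h import *
for n in('top','side'):
    f=grab(n); cv2.imwrite(f'pics/{n}0.png',f['color'][...,::-1]); print(n,f['intrinsics'].round(1).tolist(),f['world_from_camera'].round(3).tolist())
s=ctrl.get_state(); print({k:np.round(v,3).tolist() for k,v in s.items()})
E
```

```text
pics
top [[473.6, 0.0, 320.8], [0.0, 473.6, 197.9], [0.0, 0.0, 1.0]] [[-0.02, 0.988, -0.152, 0.338], [-1.0, -0.019, 0.008, 0.012], [0.005, 0.152, 0.988, 1.473], [0.0, 0.0, 0.0, 1.0]]
side [[459.1, 0.0, 319.7], [0.0, 459.1, 207.2], [0.0, 0.0, 1.0]] [[0.846, 0.283, -0.452, 0.003], [-0.534, 0.447, -0.718, -0.804], [-0.001, 0.848, 0.529, 0.703], [0.0, 0.0, 0.0, 1.0]]
{'clock': 0.1, 'q': [-70.64, 26.893, -2.786, 87.868, 1.381, 65.377, -4.714], 'dq': [0.007, -0.142, -0.056, -0.181, 0.106, -0.06, 0.085], 'tau': [0.001, -51.152, -0.047, -23.839, 0.011, 0.004, 0.0], 'eef_pos': [0.242, 0.63, 0.252], 'ee_rot': [[-0.934, 0.359, -0.001], [0.359, 0.934, -0.002], [-0.0, -0.002, -1.0]], 'wrist_force': [0.392, -0.093, 0.197], 'moment': [0.006, 0.029, -0.018], 'grasp_force': 0.0, 'opening': 0.086}
```

View pics/top0.png

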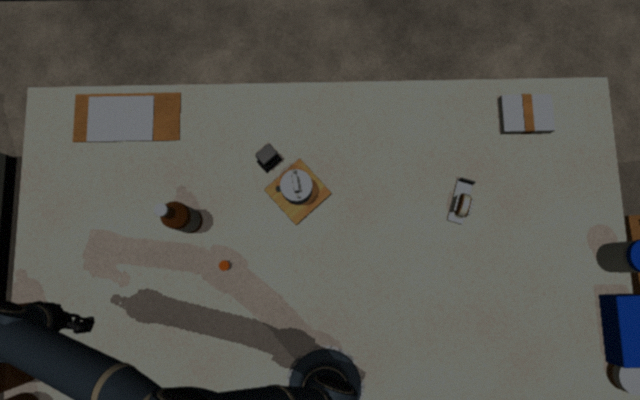

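View pics/side0.png

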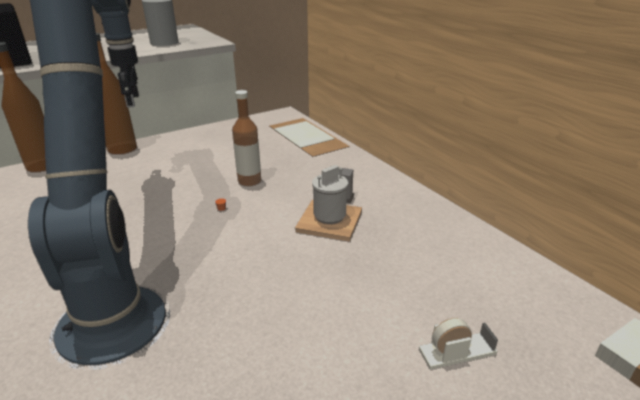

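The top view shows the canister near (297,185) on its board, the scanner at (267,157), the bottle at (175,214), the cap at (225,265) and the tape at (460,203). The side view shows the canister at (330,198). Next I'll measure with depth and an enlarged crop.

```bash
python3 - <<'E'
from h import *
f=load('top'); p=pts(f)
c=f['color'][140:230,245:345]; c=cv2.convertScaleAbs(c,alpha=1.5)
cv2.imwrite('pics/crop1.png',cv2.resize(c[...,::-1],None,fx=6.5,fy=6.5,interpolation=cv2.INTER_CUBIC)[:600])
hsv=cv2.cvtColor(f['color'],cv2.COLOR_RGB2HSV)
sub=np.zeros(p.shape[:2],bool); sub[140:230,245:345]=1
z=p[...,2]
print('bench',np.nanmedian(z[240:260,300:340]))
def rect(m,name):
    q=p[m][:,:2]; r=cv2.minAreaRect((q*1000).astype(np.float32)); print(name,m.sum(),r,'zmed',np.median(p[m][:,2]),'mean',q.mean(0))
wood=sub&(hsv[...,1]>90)&(z>.008)&(z<.03); 
rect(wood,'wood')
lid=sub&(z>.118)&(z<.135); rect(lid,'lid'); print(cv2.minEnclosingCircle((p[lid][:,:2]*1000).astype(np.float32)))
rect(sub&(z>.15),'handle')
sc=sub&(z>.08)&(z<.1); sc[:,285:]=0; rect(sc,'scanner')
for n,s in dict(bottle=np.s_[190:240,150:205],cap=np.s_[255:275,215:235],tape=np.s_[170:230,440:480]).items():
    m=np.zeros_like(sub); m[s]=1; m&=z>.012; rect(m,n); print(p[m][:,2].max())
E
```

```text
bench -0.00038410367313923555
wood 1278 ((612.601806640625, 96.00141906738281), (218.06422424316406, 147.8513946533203), 40.960731506347656) zmed 0.01806670440531788 mean [0.57431538 0.07021461]
lid 699 ((586.878662109375, 74.15345001220703), (93.08514404296875, 90.79415893554688), 42.66651916503906) zmed 0.1269900319113273 mean [0.58569249 0.07349904]
((586.243408203125, 75.18889617919922), 47.867774963378906)
handle 106 ((587.1997680664062, 73.80169677734375), (79.6469497680664, 13.758089065551758), 7.7592692375183105) zmed 0.16582386494748724 mean [0.58599467 0.07351566]
scanner 267 ((641.56982421875, 130.53091430664062), (163.36328125, 58.844703674316406), 33.931983947753906) zmed 0.0906774041336662 mean [0.68853578 0.16266315]
bottle 1065 ((498.6997985839844, 403.38433837890625), (67.75389862060547, 75.0521469116211), 67.01406860351562) zmed 0.18776065025974709 mean [0.49441045 0.39226161]
0.2979436036779419
cap 84 ((363.3354187011719, 298.7490539550781), (29.29242706298828, 27.06658172607422), 89.24085235595703) zmed 0.02556304134438614 mean [0.36320067 0.2988588 ]
0.03148262277500469
tape 646 ((546.2249145507812, -431.73333740234375), (52.36935806274414, 137.11741638183594), 74.16598510742188) zmed 0.04943728614786369 mean [ 0.5414354  -0.42701587]
0.09102493269328837
```

View pics/crop1.png

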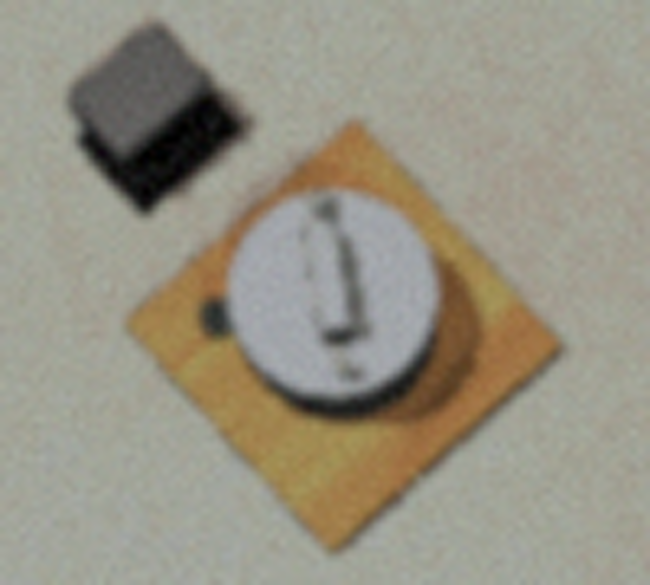

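The crop shows the lug at crop (215,318), pointing left, the handle plate along (335,280) and the scanner up-left at (150,110). So a clockwise turn of about 57° is needed. I'll refine the axis and the yaws.

```bash
python3 - <<'E'
from h import *
f=load('top'); p=pts(f); hsv=cv2.cvtColor(f['color'],cv2.COLOR_RGB2HSV); z=p[...,2]
def big(m):
    n,l,st,_=cv2.connectedComponentsWithStats(m.astype(np.uint8)); return l==1+np.argmax(st[1:,4])
sub=np.zeros(z.shape,bool); sub[140:230,255:345]=1
w=big(sub&(hsv[...,1]>85)&(z<.03)&(z>.01))
cn=cv2.findContours(w.astype(np.uint8),0,2)[0]; cn=max(cn,key=len)[:,0]
q=np.array([ray(f,u,v,.018)[:2] for u,v in cn]); r=cv2.minAreaRect((q*1000).astype(np.float32)); print('board',r)
# scanner top
s=big(sub&(z>.083)&(z<.1)&(np.arange(640)<284)[None]); q=np.array([ray(f,u,v,.091)[:2] for v,u in np.argwhere(s)])
print('scan',s.sum(),cv2.minAreaRect((q*1000).astype(np.float32)),q.mean(0)); c=q.mean(0)
h=sub&(z>.15)&(z<.175); h=big(h); q=np.array([ray(f,u,v,.167)[:2] for v,u in np.argwhere(h)]);print('handle',h.sum(),cv2.minAreaRect((q*1000).astype(np.float32)),q.mean(0))
l=big(sub&(z>.118)&(z<.18)&(hsv[...,2]>90)); q=np.array([ray(f,u,v,.127)[:2] for v,u in np.argwhere(sub&(z>.12)&(z<.134))]); print('lid',q.mean(0),cv2.minEnclosingCircle((q*1000).astype(np.float32)))
a=np.array(r[0])/1000; print('dir scanner from board centre',np.degrees(np.arctan2(*(c-a)[::-1])),np.linalg.norm(c-a))
u,v=245+215/6.5,140+318/6.5; g=ray(f,u,v,.112)[:2]; print('lug',g,np.degrees(np.arctan2(*(g-a)[::-1])),np.linalg.norm(g-a))
E
```

```text
board ((586.3157348632812, 73.06439208984375), (148.90621948242188, 148.13552856445312), 41.143856048583984)
scan 256 ((688.1643676757812, 163.01536560058594), (45.47943878173828, 55.214412689208984), 43.501094818115234) [0.68989117 0.16338792]
handle 89 ((584.853271484375, 73.377197265625), (49.62474060058594, 13.867578506469727), 7.345479488372803) [0.58521087 0.0733633 ]
lid [0.58585494 0.0735507 ] ((586.620361328125, 73.79426574707031), 47.02307891845703)
dir scanner from board centre 41.09023536114259 0.13742711025511004
lug [0.57672998 0.12502581] 100.45232030258049 0.05283819965168064
```

Careful with the scale: shifts go in shares of 50 cm and turns go in shares of 60 degrees. That gives: -365 mm / 500 = -0.73, -170 mm / 500 = -0.34, -20 degrees / 60 = -0.3333.

Request:
{"api": "play_rows", "payload": {"targets": [[0,0,0,-0.08,0,0,0],[0,0,0,-0.18,0,0,0],[0,0,0,-0.28,0,0,0],[0,-0.04,-0.03,-0.33,0,0,-0.0167],[0,-0.11,-0.084,-0.34,0,0,-0.05],[0,-0.19,-0.144,-0.34,0,0,-0.0833],[0,-0.28,-0.212,-0.34,0,0,-0.1333],[0,-0.37,-0.282,-0.34,0,0,-0.1667],[0,-0.46,-0.35,-0.34,0,0,-0.2167],[0,-0.55,-0.418,-0.34,0,0,-0.25],[0,-0.64,-0.486,-0.34,0,0,-0.3],[0,-0.73,-0.556,-0.34,0,0,-0.3333]], "force": 80}}

```text
clock: 1.6
eef_pos: [0.4836, 0.238, 0.423]
ee_rot: [[-1.0, 0.016, -0.0], [0.016, 1.0, -0.0], [0.0, -0.0, -1.0]]
wrist_force: [1.7, 1.3, 1.0]
opening: 0.0852
grasp_force: 0.0
```

```bash
python3 - <<'E'
from h import *
s=ctrl.get_state(); print({k:np.round(s[k],4).tolist() for k in('clock','q','eef_pos','ee_rot','wrist_force')})
R=np.array(s['ee_rot']); print('to hover', 1000*R.T@(np.array([.586,.0733,.30])-s['eef_pos']), 'y yaw',np.degrees(np.arctan2(R[1,1],R[0,1])))
E
```

```text
{'clock': 1.6, 'q': [-38.3854, 7.7909, 8.8599, 92.1844, -1.2218, 80.1399, 59.6719], 'eef_pos': [0.4836, 0.238, 0.423], 'ee_rot': [[-0.9999, 0.0163, -0.0004], [0.0163, 0.9999, -0.0001], [0.0004, -0.0001, -1.0]], 'wrist_force': [1.6826, 1.3165, 1.0305]}
to hover [-105.11806883 -162.97656173  122.95522624] y yaw 89.06819197274345
```

Scaled: -163 mm / 500 = -0.326, -105 mm / 500 = -0.21, -8.4 degrees / 60 = -0.14.

Request:
{"api": "play_rows", "payload": {"targets": [[0,-0.05,-0.078,0.02,0,0,-0.0333],[0,-0.1,-0.156,0.06,0,0,-0.0667],[0,-0.15,-0.234,0.12,0,0,-0.1],[0,-0.19,-0.296,0.18,0,0,-0.1333],[0,-0.206,-0.32,0.22,0,0,-0.14],[0,-0.21,-0.326,0.226,0,0,-0.14],[0,-0.21,-0.326,0.226,0,0,-0.14]]}}

```text
clock: 2.48
eef_pos: [0.5852, 0.0755, 0.3106]
ee_rot: [[-0.992, -0.129, 0.0], [-0.129, 0.992, 0.0], [-0.0, 0.0, -1.0]]
wrist_force: [-0.2, -1.0, -0.9]
opening: 0.0856
grasp_force: 0.0
```

```bash
python3 - <<'E'
from h import *
s=ctrl.get_state(); print({k:np.round(s[k],4).tolist() for k in('clock','q','eef_pos','ee_rot','wrist_force')})
f=grab('wrist'); cv2.imwrite('pics/w1.png',f['color'][...,::-1]); print(f['intrinsics'].round(1).tolist(),f['world_from_camera'].round(3).tolist())
E
```

```text
{'clock': 2.475, 'q': [-23.22, 16.346, 14.9666, 96.3902, -4.5299, 67.8413, 90.2929], 'eef_pos': [0.5852, 0.0755, 0.3106], 'ee_rot': [[-0.9916, -0.1291, 0.0001], [-0.1291, 0.9916, 0.0005], [-0.0002, 0.0005, -1.0]], 'wrist_force': [-0.1581, -0.9758, -0.867]}
[[277.9, 0.0, 318.9], [0.0, 277.9, 201.8], [0.0, 0.0, 1.0]] [[-0.128, -0.946, -0.299, 0.509], [0.992, -0.122, -0.039, 0.065], [-0.0, -0.301, 0.954, 0.432], [0.0, 0.0, 0.0, 1.0]]
```

View pics/w1.png

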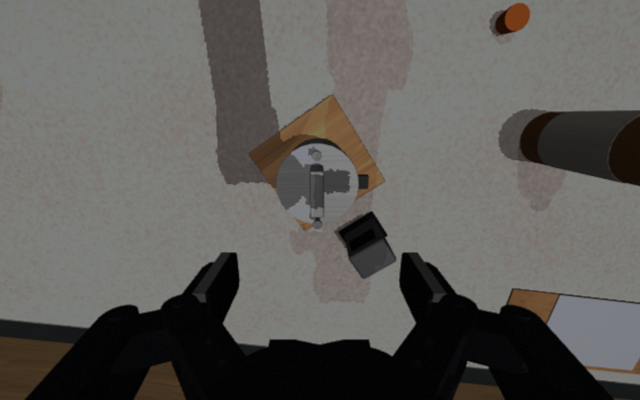

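The wrist view shows the lid at (317,185), with the handle plate along (316,190), the lug at (363,181), the pins at (315,155) and (318,224), the scanner at (368,248) and the board around them. I'll measure from this closer view.

```bash
python3 - <<'E'
from h import *
f=load('wrist'); p=pts(f); z=p[...,2]; hsv=cv2.cvtColor(f['color'],cv2.COLOR_RGB2HSV)
def big(m):
    n,l,st,_=cv2.connectedComponentsWithStats(m.astype(np.uint8)); return l==1+np.argmax(st[1:,4])
sub=np.zeros(z.shape,bool); sub[90:285,240:405]=1
def R(m,name,h):
    q=np.array([ray(f,u,v,h)[:2] for v,u in np.argwhere(m)]); r=cv2.minAreaRect((q*1000).astype(np.float32)); print(name,m.sum(),np.round(r[0],1),np.round(r[1],1),round(r[2],2),'mean',q.mean(0).round(4),'z',np.median(z[m]).round(4)); return q
R(big(sub&(z>.155)&(z<.18)),'handle',.167)
q=R(big(sub&(z>.12)&(z<.134)),'lid',.127); print(cv2.minEnclosingCircle((q*1000).astype(np.float32)))
w=big(sub&(hsv[...,1]>60)&(z>.01)&(z<.03)); R(w,'board',.018)
s=sub.copy(); s[:215]=0; c=R(big(s&(z>.084)&(z<.1)),'scan',.091).mean(0)
l=sub.copy(); l[:,:355]=0; l[195:]=0; l[:165]=0; R(big(l&(z>.09)&(z<.118)),'lug',.112)
for n,(a,b,cc,d) in dict(pin1=(145,163,305,325),pin2=(216,232,308,328)).items():
    m=np.zeros_like(sub); m[a:b,cc:d]=1; m&=(z>.145)&(z<.16); print(n,m.sum(),p[m].mean(0) if m.any() else '')
E
```

```text
handle 675 [583.5  71.5] [48.4 13.9] 7.63 mean [0.583  0.0715] z 0.1676
lid 4400 [583.9  71.2] [92.6 92.8] 7.38 mean [0.5815 0.0713] z 0.1277
((584.2420043945312, 71.60750579833984), 47.035640716552734)
board 4356 [584.7  71.5] [148.8 149.5] 40.98 mean [0.5491 0.0668] z 0.0188
scan 1147 [686.1 160.3] [44.4 55.6] 40.73 mean [0.6859 0.1604] z 0.0914
lug 147 [577.2 124.9] [17.4 11.7] 10.36 mean [0.5771 0.1252] z 0.1147
pin1 79 [0.54792859 0.0664663  0.15473405]
pin2 70 [0.62075579 0.07653548 0.15430522]
```

Scaled: 155 mm / 500 = 0.31, -3.2 mm / 500 = -0.0064, -0.3 degrees / 60 = -0.005.

Request:
{"api": "play_rows", "payload": {"targets": [[0,0.002,-0.006,0.03,0,0,-0.005],[0,0.002,-0.006,0.09,0,0,-0.005],[0,0.002,-0.006,0.16,0,0,-0.005],[0,0.002,-0.006,0.22,0,0,-0.005],[0,0.002,-0.006,0.27,0,0,-0.005],[0,0.002,-0.0064,0.296,0,0,-0.005],[0,0.002,-0.0064,0.31,0,0,-0.005],[0,0.002,-0.0064,0.31,0,0,-0.005],[0,0.002,-0.0064,0.31,0,0,-0.005]]}}

```text
clock: 3.65
eef_pos: [0.5852, 0.0717, 0.1562]
ee_rot: [[-0.991, -0.134, 0.002], [-0.134, 0.991, 0.0], [-0.002, 0.0, -1.0]]
wrist_force: [0.2, 0.6, -0.1]
opening: 0.0853
grasp_force: 0.0
```

```bash
python3 - <<'E'
from h import *
s=ctrl.get_state(); print({k:np.round(s[k],4).tolist() for k in('clock','q','eef_pos','ee_rot','wrist_force')})
f=grab('wrist'); cv2.imwrite('pics/w2.png',f['color'][...,::-1])
p=pts(f); z=p[...,2]
m=(z>.158)&(z<.18); n,l,st,ce=cv2.connectedComponentsWithStats(m.astype(np.uint8))
for i in range(1,n):
    if st[i,4]>150: print(st[i],p[l==i].mean(0), cv2.minAreaRect((p[l==i][:,:2]*1000).astype(np.float32)))
E
```

```text
{'clock': 3.65, 'q': [-21.3322, 24.9091, 13.4589, 106.1875, -7.4068, 49.6409, 93.401], 'eef_pos': [0.5852, 0.0717, 0.1562], 'ee_rot': [[-0.991, -0.1337, 0.0017], [-0.1337, 0.991, 0.0005], [-0.0018, 0.0002, -1.0]], 'wrist_force': [0.2019, 0.5852, -0.1059]}
[ 306  232   32   98 2891] [0.58119823 0.0714462  0.16716938] ((584.6976318359375, 71.91260528564453), (48.95289993286133, 14.095290184020996), 8.005172729492188)
[ 182  257   53   66 1421] [0.586936   0.02469451 0.1698368 ] ((589.2827758789062, 26.43872833251953), (22.98134422302246, 14.361310005187988), 45.205074310302734)
[ 403  257   53   66 1420] [0.57479205 0.1152003  0.16992685] ((577.5513305664062, 114.10881805419922), (14.525103569030762, 22.825439453125), 60.569644927978516)
```

View pics/w2.png

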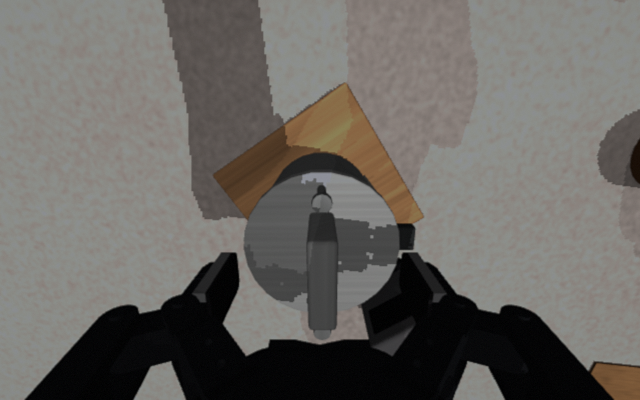

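The plate is centred between the open fingers (columns 237 and 402, plate at 322) and parallel to the pads. Closing.

Request:
{"api": "play_rows", "payload": {"targets": [[0.5,0,0,0,0,0,0],[1,0,0,0,0,0,0],[1,0,0,0,0,0,0],[1,0,0,0,0,0,0],[1,0,0,0,0,0,0],[1,0,0,0,0,0,0],[1,0,0,0,0,0,0],[1,0,0,0,0,0,0]], "force": 80}}

```text
clock: 4.7
eef_pos: [0.5844, 0.0729, 0.1555]
ee_rot: [[-0.991, -0.135, -0.0], [-0.135, 0.991, 0.002], [-0.0, 0.002, -1.0]]
wrist_force: [-1.8, 5.4, 3.9]
opening: 0.013
grasp_force: 78.6
```

```bash
python3 - <<'E'
from h import *
s=ctrl.get_state(); print({k:np.round(s[k],4).tolist() for k in('clock','eef_pos','ee_rot','wrist_force','moment','opening','grasp_force')})
R=s['ee_rot'];print(np.degrees(np.arctan2(R[1][1],R[0][1])))
E
```

```text
{'clock': 4.7, 'eef_pos': [0.5844, 0.0729, 0.1555], 'ee_rot': [[-0.9909, -0.1346, -0.0002], [-0.1346, 0.9909, 0.0016], [-0.0, 0.0016, -1.0]], 'wrist_force': [-1.7942, 5.4168, 3.9224], 'moment': [0.8438, 0.3837, -0.0606], 'opening': 0.013, 'grasp_force': 78.5947}
97.73587066511219
```

Scaled: 1 mm / 500 = 0.002, 56.5 degrees / 60 = 0.9417.

Request:
{"api": "play_rows", "payload": {"targets": [[1,0,0.002,0,0,0,0.025],[1,0,0.002,0,0,0,0.0833],[1,0,0.002,0,0,0,0.1667],[1,0,0.002,0,0,0,0.2667],[1,0,0.002,0,0,0,0.3667],[1,0,0.002,0,0,0,0.4667],[1,0,0.002,0,0,0,0.5667],[1,0,0.002,0,0,0,0.6667],[1,0,0.002,0,0,0,0.7667],[1,0,0.002,0,0,0,0.85],[1,0,0.002,0,0,0,0.9083],[1,0,0.002,0,0,0,0.9417]]}}

```text
clock: 6.2
eef_pos: [0.5846, 0.0733, 0.1555]
ee_rot: [[-0.658, 0.753, 0.0], [0.753, 0.658, 0.001], [0.001, 0.001, -1.0]]
wrist_force: [-1.7, 4.1, 5.8]
opening: 0.0128
grasp_force: 78.6
```

Scaled: 0.2 degrees / 60 = 0.0033.

Request:
{"api": "play_rows", "payload": {"targets": [[1,0,0,0,0,0,0.0033],[1,0,0,0,0,0,0.0033],[1,0,0,0,0,0,0.0033],[1,0,0,0,0,0,0.0033]]}}

```text
clock: 6.7
eef_pos: [0.5845, 0.0733, 0.1555]
ee_rot: [[-0.656, 0.755, 0.0], [0.755, 0.656, 0.001], [0.001, 0.001, -1.0]]
wrist_force: [-1.4, 4.1, 4.5]
opening: 0.0128
grasp_force: 78.7
```

```bash
python3 - <<'E'
from h import *
s=ctrl.get_state(); print({k:np.round(s[k],4).tolist() for k in('clock','q','eef_pos','ee_rot','wrist_force','moment','opening','grasp_force')})
R=s['ee_rot'];print(np.degrees(np.arctan2(R[1][1],R[0][1])))
f=grab('wrist'); cv2.imwrite('pics/w3.png',f['color'][...,::-1])
t=grab('top'); c=cv2.resize(t['color'][140:230,245:345],None,fx=6.4,fy=6.4,interpolation=cv2.INTER_CUBIC)
g=grab('side'); d=cv2.resize(g['color'][150:250,280:380],None,fx=5,fy=5,interpolation=cv2.INTER_CUBIC)
cv2.imwrite('pics/s3.png',cv2.convertScaleAbs(d,alpha=1.3)[...,::-1])
E
```

```text
{'clock': 6.7, 'q': [-31.7297, 26.418, 27.299, 106.8181, -15.4436, 50.3843, 44.0713], 'eef_pos': [0.5845, 0.0733, 0.1555], 'ee_rot': [[-0.6561, 0.7546, 0.0001], [0.7546, 0.6561, 0.0011], [0.0008, 0.0008, -1.0]], 'wrist_force': [-1.3595, 4.0982, 4.497], 'moment': [0.9237, 0.4426, -0.0124], 'opening': 0.0128, 'grasp_force': 78.6885}
41.00645335329334
```

View pics/w3.png

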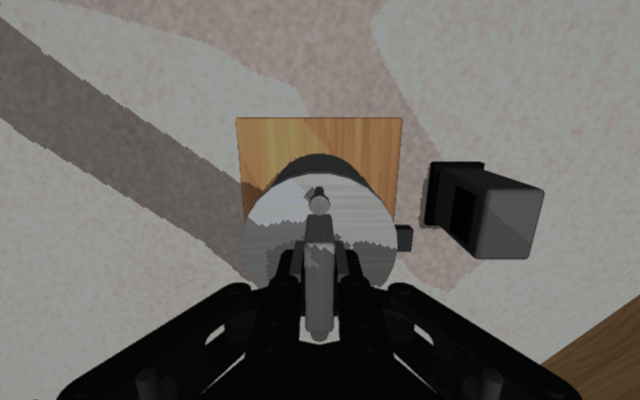

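The lid is still shut, the lug at (404,238) points at the scanner at (480,210), and the board's edge at row 118 is level with the pads. I'll check the angles numerically.

```bash
python3 - <<'E'
from h import *
f=load('wrist'); p=pts(f); z=p[...,2]; hsv=cv2.cvtColor(f['color'],cv2.COLOR_RGB2HSV)
v,u=np.mgrid[:400,:640]
def line(pt,name):
    vx,vy,x,y=cv2.fitLine((pt*1000).astype(np.float32),cv2.DIST_HUBER,0,.01,.01).ravel(); print(name,np.degrees(np.arctan2(vy,vx))%90,len(pt))
w=(hsv[...,1]>60)&(z>.01)&(z<.03)&(u>225)&(u<410)&(v>105)
top=[(c,np.argmax(w[:,c])) for c in range(245,398)]
line(np.array([ray(f,c,r-.5,.018)[:2] for c,r in top]),'board edge')
h=(z>.16)&(z<.18)&(u>290)&(u<345)&(v>235)&(v<325)&(hsv[...,2]>40)
n,l,st,_=cv2.connectedComponentsWithStats(h.astype(np.uint8)); k=l==1+np.argmax(st[1:,4]); r=cv2.minAreaRect((p[k][:,:2]*1000).astype(np.float32)); print('handle',k.sum(),r)
pin=(z>.148)&(z<.158)&(u>305)&(u<335)&(v>185)&(v<215); P=p[pin].mean(0); print('pin',pin.sum(),P)
pin2=(z>.145)&(z<.158)&(u>305)&(u<335)&(v>325)&(v<345); print('pin2',pin2.sum(),p[pin2].mean(0) if pin2.any() else '')
a=np.array([.5845,.0725]); print('pin angle+90-180',np.degrees(np.arctan2(*(P[:2]-a)[::-1]))-90)
g=(z>.105)&(z<.118)&(u>398)&(u<416)&(v>222)&(v<256); G=p[g].mean(0); print('lug',g.sum(),G,np.degrees(np.arctan2(*(G[:2]-a)[::-1])))
s=(z>.085)&(z<.1)&(u>440)&(v>160)&(v<265); q=p[s]; r=cv2.minAreaRect((q[:,:2]*1000).astype(np.float32)); print('scan',s.sum(),r,np.degrees(np.arctan2(r[0][1]/1000-a[1],r[0][0]/1000-a[0])))
E
```

```text
board edge 41.4315 153
handle 2569 ((583.435791015625, 73.90066528320312), (13.897089958190918, 45.252952575683594), 41.1411247253418)
pin 362 [0.56016547 0.10054827 0.15458183]
pin2 142 [0.60960973 0.04361361 0.15486879]
pin angle+90-180 40.94473933491153
lug 337 [0.62536502 0.1098561  0.11431376] 42.431493176809596
scan 4346 ((687.5184936523438, 162.52813720703125), (42.67416000366211, 55.13087844848633), 41.24815368652344) 41.15029683270684
```

Scaled: -0.2 degrees / 60 = -0.0033.

Request:
{"api": "play_rows", "payload": {"targets": [[1,0,0,0,0,0,-0.0033],[1,0,0,0,0,0,-0.0033],[1,0,0,0,0,0,-0.0033],[1,0,0,0,0,0,-0.0033],[1,0,0,0,0,0,-0.0033],[1,0,0,0,0,0,-0.0033],[1,0,0,0,0,0,-0.0033],[1,0,0,0,0,0,-0.0033],[1,0,0,0,0,0,-0.0033],[1,0,0,0,0,0,-0.0033],[1,0,0,0,0,0,-0.0033],[1,0,0,0,0,0,-0.0033]]}}

```text
clock: 8.35
eef_pos: [0.5846, 0.0733, 0.1555]
ee_rot: [[-0.659, 0.753, 0.0], [0.753, 0.659, 0.001], [0.001, 0.001, -1.0]]
wrist_force: [-1.1, 5.1, 4.9]
opening: 0.0129
grasp_force: 78.7
```

Scaled: -2 mm / 500 = -0.004, -1.6 mm / 500 = -0.0032.

Request:
{"api": "play_rows", "payload": {"targets": [[1,0,0,-0.0008,0,0,0],[1,0,0,-0.0016,0,0,0],[1,0,0,-0.0024,0,0,0],[1,0,0,-0.0032,0,0,0],[1,0,0,-0.004,0,0,0],[1,0,0,-0.004,0,0,0]], "force": 100}}

```text
clock: 9.1
eef_pos: [0.5845, 0.0733, 0.1557]
ee_rot: [[-0.658, 0.753, 0.0], [0.753, 0.658, 0.0], [-0.0, 0.0, -1.0]]
wrist_force: [2.9, 5.2, -6.1]
opening: 0.0125
grasp_force: 97.4
```

Scaled: -2 mm / 500 = -0.004, -1.6 mm / 500 = -0.0032.

Request:
{"api": "play_rows", "payload": {"targets": [[1,0,0,-0.0008,0,0,0],[1,0,0,-0.0016,0,0,0],[1,0,0,-0.0024,0,0,0],[1,0,0,-0.0032,0,0,0],[1,0,0,-0.004,0,0,0],[1,0,0,-0.004,0,0,0]]}}

```text
clock: 9.85
eef_pos: [0.5844, 0.0733, 0.1559]
ee_rot: [[-0.659, 0.753, 0.0], [0.753, 0.659, -0.001], [-0.001, -0.001, -1.0]]
wrist_force: [7.1, 5.3, -17.8]
opening: 0.0127
grasp_force: 97.5
```

Scaled: -2 mm / 500 = -0.004, -1.6 mm / 500 = -0.0032.

Request:
{"api": "play_rows", "payload": {"targets": [[1,0,0,-0.0008,0,0,0],[1,0,0,-0.0016,0,0,0],[1,0,0,-0.0024,0,0,0],[1,0,0,-0.0032,0,0,0],[1,0,0,-0.004,0,0,0],[1,0,0,-0.004,0,0,0]]}}

```text
clock: 10.6
eef_pos: [0.5844, 0.0733, 0.1575]
ee_rot: [[-0.659, 0.753, 0.0], [0.753, 0.659, -0.001], [-0.001, -0.001, -1.0]]
wrist_force: [6.6, 4.3, -20.2]
opening: 0.0126
grasp_force: 97.5
```

Scaled: -3.2 mm / 500 = -0.0064, -1.6 mm / 500 = -0.0032.

Request:
{"api": "play_rows", "payload": {"targets": [[1,0,0,-0.0008,0,0,0],[1,0,0,-0.0016,0,0,0],[1,0,0,-0.0024,0,0,0],[1,0,0,-0.0032,0,0,0],[1,0,0,-0.004,0,0,0],[1,0,0,-0.0048,0,0,0],[1,0,0,-0.0056,0,0,0],[1,0,0,-0.0064,0,0,0],[1,0,0,-0.0064,0,0,0]]}}

```text
clock: 11.72
eef_pos: [0.5845, 0.0733, 0.161]
ee_rot: [[-0.659, 0.753, -0.0], [0.753, 0.659, -0.001], [-0.001, -0.001, -1.0]]
wrist_force: [6.7, 4.4, -18.3]
opening: 0.0129
grasp_force: 97.7
```

```bash
python3 - <<'E'
from h import *
s=ctrl.get_state(); print({k:np.round(s[k],4).tolist() for k in('clock','eef_pos','wrist_force','opening','grasp_force')})
f=grab('wrist'); p=pts(f); z=p[...,2]; v,u=np.mgrid[:400,:640]
h=(z>.16)&(z<.195)&(u>305)&(u<333)&(v>240)&(v<325); print('handle top',np.median(z[h]),h.sum())
m=(z>.12)&(z<.145)&(v>180)&(v<250)&(u>250)&(u<390); print('lid top',np.median(z[m]))
E
```

```text
{'clock': 11.725, 'eef_pos': [0.5845, 0.0733, 0.161], 'wrist_force': [6.6749, 4.4336, -18.3024], 'opening': 0.0129, 'grasp_force': 97.6515}
handle top 0.17300348998420875 2262
lid top 0.13306973320224286
```

Scaled: -4 mm / 500 = -0.008, -3.5 mm / 500 = -0.007.

Request:
{"api": "play_rows", "payload": {"targets": [[1,0,0,-0.0008,0,0,0],[1,0,0,-0.0016,0,0,0],[1,0,0,-0.0024,0,0,0],[1,0,0,-0.0032,0,0,0],[1,0,0,-0.004,0,0,0],[1,0,0,-0.0048,0,0,0],[1,0,0,-0.0056,0,0,0],[1,0,0,-0.0064,0,0,0],[1,0,0,-0.007,0,0,0],[1,0,0,-0.0076,0,0,0],[1,0,0,-0.008,0,0,0],[1,0,0,-0.008,0,0,0]]}}

```text
clock: 13.28
eef_pos: [0.5845, 0.0733, 0.166]
ee_rot: [[-0.659, 0.753, 0.0], [0.753, 0.659, -0.0], [-0.0, -0.0, -1.0]]
wrist_force: [4.2, 4.7, -10.5]
opening: 0.0125
grasp_force: 99.0
```

Request:
{"api": "play_rows", "payload": {"targets": [[1,0,0,0,0,0,0],[1,0,0,0,0,0,0],[1,0,0,0,0,0,0],[1,0,0,0,0,0,0]]}}

```text
clock: 13.78
eef_pos: [0.5845, 0.0733, 0.1666]
ee_rot: [[-0.659, 0.753, 0.0], [0.753, 0.659, -0.0], [-0.0, -0.0, -1.0]]
wrist_force: [3.2, 6.0, -8.1]
opening: 0.0124
grasp_force: 99.5
```

```bash
python3 - <<'E'
from h import *
s=ctrl.get_state(); print({k:np.round(s[k],4).tolist() for k in('clock','eef_pos','dq','wrist_force','opening','grasp_force')})
R=s['ee_rot'];print(np.degrees(np.arctan2(R[1][1],R[0][1])))
f=grab('wrist'); cv2.imwrite('pics/w4.png',f['color'][...,::-1]); p=pts(f); z=p[...,2]; v,u=np.mgrid[:400,:640]
h=(z>.16)&(z<.195)&(u>305)&(u<333)&(v>240)&(v<325); print('handle top',np.median(z[h]),h.sum(),cv2.minAreaRect((p[h][:,:2]*1000).astype(np.float32)))
m=(z>.12)&(z<.145)&(v>180)&(v<250)&(u>250)&(u<390); print('lid top',np.median(z[m]))
E
```

```text
{'clock': 13.775, 'eef_pos': [0.5845, 0.0733, 0.1666], 'dq': [0.0064, -0.1308, -0.0562, 0.0122, -0.0371, 0.0516, -0.0952], 'wrist_force': [3.2135, 6.0258, -8.1346], 'opening': 0.0124, 'grasp_force': 99.5492}
41.18816128954905
handle top 0.17867403521246705 2262 ((583.340576171875, 73.75311279296875), (12.57827377319336, 44.42728042602539), 41.85265350341797)
lid top 0.13870994069330825
```

View pics/w4.png

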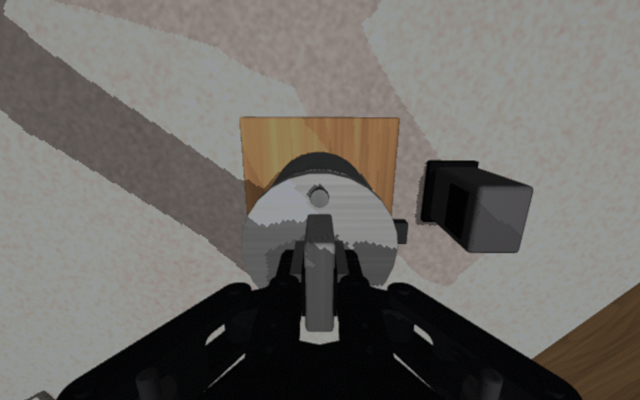

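The lid is held about 11 mm open, and the lug at (401,231) still points at the scanner. I'll ease it down slightly and hold to confirm it is steady.

Scaled: 0.8 mm / 500 = 0.0016, 0.6 mm / 500 = 0.0012.

Request:
{"api": "play_rows", "payload": {"targets": [[1,0,0,0.0006,0,0,0],[1,0,0,0.0012,0,0,0],[1,0,0,0.0016,0,0,0],[1,0,0,0.0016,0,0,0],[1,0,0,0.0016,0,0,0],[1,0,0,0.0016,0,0,0],[1,0,0,0.0016,0,0,0],[1,0,0,0.0016,0,0,0]]}}

```text
clock: 14.82
eef_pos: [0.5845, 0.0733, 0.166]
ee_rot: [[-0.659, 0.753, 0.0], [0.753, 0.659, 0.0], [-0.0, 0.0, -1.0]]
wrist_force: [3.7, 4.7, -6.8]
opening: 0.0126
grasp_force: 99.9
```

Request:
{"api": "play_rows", "payload": {"targets": [[1,0,0,0,0,0,0],[1,0,0,0,0,0,0],[1,0,0,0,0,0,0],[1,0,0,0,0,0,0],[1,0,0,0,0,0,0],[1,0,0,0,0,0,0],[1,0,0,0,0,0,0],[1,0,0,0,0,0,0]]}}

```text
clock: 15.82
eef_pos: [0.5845, 0.0733, 0.166]
ee_rot: [[-0.659, 0.753, 0.0], [0.753, 0.659, 0.0], [-0.0, 0.0, -1.0]]
wrist_force: [2.8, 6.0, -7.2]
opening: 0.0126
grasp_force: 99.9
```

Steady at about 10.4 mm open, so I'm handing in.

```bash
python3 -c "
from h import *
p=pts(grab('wrist')); z=p[180:250,250:390,2]; print('lid top',np.median(z[(z>.12)&(z<.145)]))
print(ctrl.hand_in())"
```

```text
lid top 0.138134598644428
the job is handed in; nothing more can be done
None
```

The job is handed in at about 16 s: the label was turned to within about 0.3° of the scanner and held over 1 s for the read with the lid shut. The lid was then eased off its seal and is held steady about 10.4 mm open; the bottle, tape dispenser and cap were not touched.

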